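Fetch a spacer from a deep slot with sprung tongs and press it onto a test contact

ROBOT

A 6-joint arm with a two-finger parallel gripper is mounted at the origin on the work surface. World frame = base frame: x ahead of the robot, y to its left, z up, the work surface at z = 0. Lengths are in mm, angles in rad, forces in N, time in s.
With the tool pointing down it reaches from about 325 to 775 mm from the base axis. Payload 9.3 kg.
Tool frame: the origin (TCP) lies at the very end of the fingers, on their centre line; the grasp point (between the pads) lies 19 mm behind it (arm.grip_point_offset is the distance from the TCP to the grasp point, in mm); z points along the fingers, x is the direction in which the jaws open and shut, and the axes are right-handed (so a half turn about z gives the same grasp; the last joint's range is limited). The gripper opens to 85 mm and grips with 20 to 120 N. Pads are 22 mm wide; open, the fingers measure 114 mm over their backs; the gripper's body (76 mm by 85 mm) begins 54 mm behind the grasp point. The pads swing forward as they close: fully open they stand 13 mm farther back than shut.
Start: joints at [0.998, 0.259, 0.021, 1.334, 0, 1.418], TCP at [224.169, 502.24, 231.279] pointing down, gripper open.
Joint ranges: [-3.04, 3.04], [-0.91, 1.82], [-1.04, 1.36], [-1.92, 1.95], [-1.52, 1.45], [-3.14, 3.14]. Speed limits (rad/s): [2.22, 2.22, 2.79, 3.14, 3.14, 3.14].

INTERFACE

Orientations are given as a unit quaternion [w, x, y, z].
In Python, from station import read_state, eyes, arm gives the robot as it stands.
- The arm moves only by the tool step_arm, never from a script. Its argument "deltas" is a list of rows, each an object with "slide": the shift along the tool's x, y, z in mm, a list of three; "twist": the turn, a rotation vector about the tool's x, y, z in degrees, a list of three; "hand": the opening, from 0 (shut) to 1 (fully open). A call has 1 to 20 rows; each row is the pose to reach, as a shift and turn from the pose commanded when the call began, along the tool's axes at that moment; what a row does not reach only later rows make up. A row lasts 1/12 s, in which the tool goes at most 41.7 mm and 7.16 degrees, less where a joint would pass 70% of its speed; a pose out of reach is approached as far as the arm can. A call with a gripper value outside its range is refused whole. The fingers move at their own pace and stop on an object; "newtons" is the grip in N (left out, the last holds). Time passes only in rows, so rows that repeat a pose let the fingers close. It gives the time, the measured TCP pose, the force and the opening at its end, in the units of the state.
- read_state(): the state, without advancing time (a new reading comes with each control period).
- eyes.capture(name): name is "side" or "top"; returns a dict with "image" (384x512x3 uint8, blue, green, red), "camera_matrix" (3x3 intrinsics, pixels), "R" (3x3) and "t" (3): a world point X has camera coordinates R X + t. Camera axes: x right, y down, z forward; pixel columns grow to the right and rows downward; lengths in mm; the calibration is good to about 2 mm. A picture is of the moment at which its call begins. There is no depth.
- arm.close_job(): hands the job in, once; it reports no verdict.
The state is a dict: "t": time; "joint_pos": joint angles; "qd": joint speeds; "joint_efforts": joint torques, N m; "tool_pos": TCP position; "tool_rot": TCP orientation; "force": force on the tool from outside, world axes, zero at the start; "ft_torque": the same for the moment, N m; "opening": finger opening in mm.
Only numpy, scipy, OpenCV 4.12 (cv2) and the standard library are available. Lean on these libraries where they do the work, as an engineer would, in place of code of your own. Each camera call takes 0.05 s, during which the arm holds its last target. There are 200 camera calls.

TASK

With the sprung tongs from their stand, and not with the fingers, lift the round brass spacer upright out of its deep narrow slot and set it in the round nest of the black test jig. Press it down there onto the sprung contact with about 12 N for half a second (never over 16 N, and nothing jammed hard against block or jig), then let it go so that it stays in the nest. Stand the tongs back upright in their stand and leave the other things as they are.

Things in the scene. Friction and masses are not known exactly. Their poses are not given: they have to be found in the camera images.
- tongs_grip (a point): Grip centre of the upright steel tongs (124 mm tall, 150 g), midway between their rubber grip pads when open, 95 mm above the tips, 29 mm below the top. z up along the tongs, y the closing line. Pads: flat outer faces 22 mm wide (x), 34 mm tall, 49.6 mm apart when open; squeezing them by d shuts the tips by d. A bar joins the arms 22 mm above this point, inside the pads' width.
- tongs_tip (a point): Middle of the tongs' tips, open; standing on the stand's slot floor. Up to 62 mm above it the two blades are 15 mm (x) by 29 mm (y) over all when open; above that the arms widen. The lowest 16 mm of the blades have upright V grooves, their bottoms 24 mm apart when open, which centre a 12 mm round part midway between the blades. Held in the fingers, the tongs may rock by a few degrees under load, less when fully shut.
- jaw (a joint): How far the tongs are shut, in m: 0 open, stop at 0.015. Parallel action: the +y jaw slides towards the other, against a spring of 6 N at 0 and 9 N at 0.010. Squeezed by about 3 mm the tongs can be carried with open jaws; the spacer is gripped at about 0.010 to 0.012, and with 30 N on the grip pads it does not slip under 12 N of pressing.
- spacer_center (a point): Centre of the loose plain round brass spacer, 12 mm in diameter, 26 mm tall, 22 g, standing upright (z) on the floor of one of the block's two slots, within about 3 mm of the slot's middle. Its top lies 24 mm below the mouth of the slot. Hold it by its upper 6 to 10 mm, so that its foot stays free to go into the nest.
- standoff_center (a point): Centre of the loose hexagonal aluminium standoff (10 mm across, 20 mm tall with a thin 7 mm stud on top) in the other slot. Leave it alone.
- block: Fixed grey plastic block 96 x 64 x 58 mm (x, y, z), origin at the centre of its underside. Two slots, each 20 mm (x) by 36 mm (y) and 50 mm deep, centred at x = -23 mm and x = +23 mm on the block's own x axis. The tongs enter with their closing line along the block's y.
- jig: Fixed black test jig, a block 70 x 70 x 30 mm, origin at the centre of its underside, with a round nest (upright bore 13.4 mm wide, chamfered mouth) through its middle.
- nest_mouth (a point): Centre of the nest's mouth, on the top face of the jig, 30 mm above the bench; z up.
- pad (a joint): How far the copper contact pad at the bottom of the nest is pressed down, in m: 0 is free, spring 10 N per mm (1.2 mm at 12 N), end stop at 4 mm. The pad's free face lies somewhere between 4 and 13 mm below the mouth, different each time: find it by feel. The resting spacer does not press it noticeably.
- stand: Fixed wooden stand of the tongs, 60 x 80 x 52 mm, origin at the centre of its underside, with one upright slot 25 mm (x) by 41 mm (y), 45 mm deep (floor 7 mm above the bench). The tongs' closing line lies along its y.
- meter: Bystander: yellow hand multimeter 150 x 80 x 45 mm lying on the bench, origin under its centre.
- spool: Bystander: wire spool, 64 mm in diameter, 40 mm tall, standing on the bench, origin under its centre.
- driver: Bystander: screwdriver lying on the bench near the robot.
Not all that is in view belongs to the job. Of the things like the stand, leave any that is blue; of the rest the smaller one is meant.

How it is judged:
By the outcome, as a careful person would: the job done as asked, in the order asked, and still so for the second after the job is handed in, with the robot touching nothing.
It also fails if it takes over 58 s, if anything falls off the work surface, if the arm or the gripper's body presses on something with over 40 N, if the wrist force passes 120 N, or if a joint passes its speed limit or range.

## Working session

There is one attempt and no reset: what is moved stays moved. The work goes in short steps, Python scripts to look and compute and a tool call to move; the robot and the scene stay as the last step left them, time stands still between calls to the robot, and variables do not carry over. Pictures are saved under pics/ and viewed, about 8 in all and at most 12, crops included, and the job is handed in when it is done.

Besides the shell and the picture viewer there is one more tool, called after "Request:" as name(argument=value, ...), one argument or row to a line, values as JSON. step_arm: Moves the arm, as the interface text tells. Its arguments: {"type":"object","properties":{"deltas":{"type":"array","items":{"type":"object","properties":{"slide":{"type":"array","items":{"type":"number"}},"twist":{"type":"array","items":{"type":"number"}},"hand":{"type":"number"}}}},"newtons":{"type":"number"}},"required":["deltas"]}

```bash
mkdir -p pics; ls
python3 - <<'E'
from station import read_state, eyes, arm
import cv2,pickle
s=read_state();print(s)
for n in("side","top"):
    c=eyes.capture(n);cv2.imwrite(f"pics/{n}0.png",c["image"]);pickle.dump(c,open(f"{n}0.pkl","wb"))
    print(n,c["camera_matrix"],c["R"],c["t"])
    cv2.imwrite(f"pics/{n}0b.png",cv2.resize(c["image"],(800,600),interpolation=cv2.INTER_CUBIC))
E
```

```text
pics
{'t': 0.0, 'joint_pos': array([ 9.98382518e-01,  2.59219405e-01,  2.07269674e-02,  1.33369895e+00,
       -1.72897360e-05,  1.41821837e+00]), 'qd': array([ 0.00020943,  0.00021088, -0.00024883, -0.00033078, -0.00048503,
       -0.00071129]), 'joint_efforts': array([-7.09883789e-04, -5.55639911e+01,  3.44536257e+01,  1.38254001e-02,
       -2.09823047e-04,  2.36245647e-06]), 'tool_pos': array([224.02266649, 501.98669923, 230.63769262]), 'tool_rot': array([ 2.94154997e-04,  8.38930827e-01,  5.44237614e-01, -6.32529281e-04]), 'force': array([-0.18616118,  0.03866734,  0.09412133]), 'ft_torque': array([ 0.02060274, -0.00888283, -0.02821729]), 'opening': 85.2772309275188}
side [[399.53754398   0.         256.0314307 ]
 [  0.         399.53754398 190.99151604]
 [  0.           0.           1.        ]] [[ 0.94466049 -0.32791389 -0.00943573]
 [-0.20609496 -0.57085284 -0.79476532]
 [ 0.25522817  0.75272805 -0.60684352]] [-513.6135649   253.67301095  792.61264149]
top [[466.65778554   0.         259.82086279]
 [  0.         466.65778554 188.7005079 ]
 [  0.           0.           1.        ]] [[-0.00910912 -0.99988998  0.01170702]
 [-0.9852133   0.00697106 -0.17119041]
 [ 0.17108996 -0.01309331 -0.98516841]] [ 106.0854884   589.63922692 1160.1670026 ]
```

View pics/side0b.png

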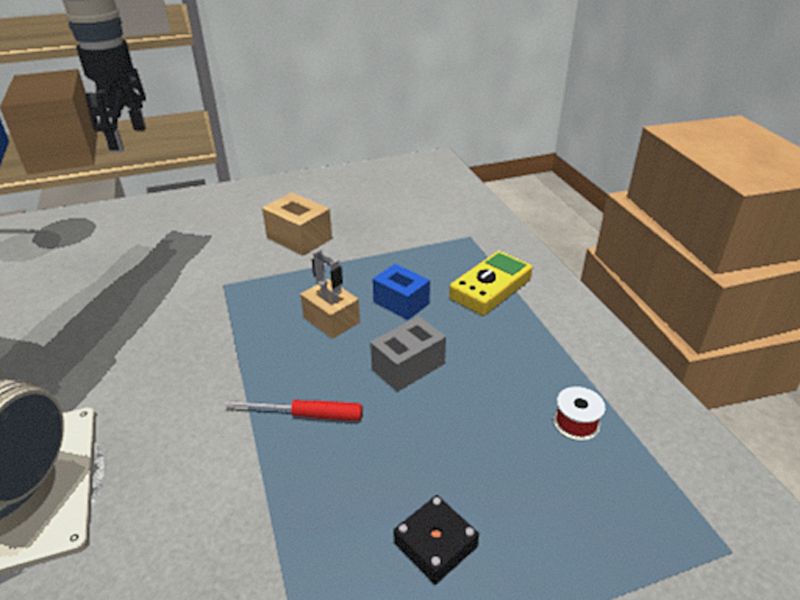

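View pics/top0b.png

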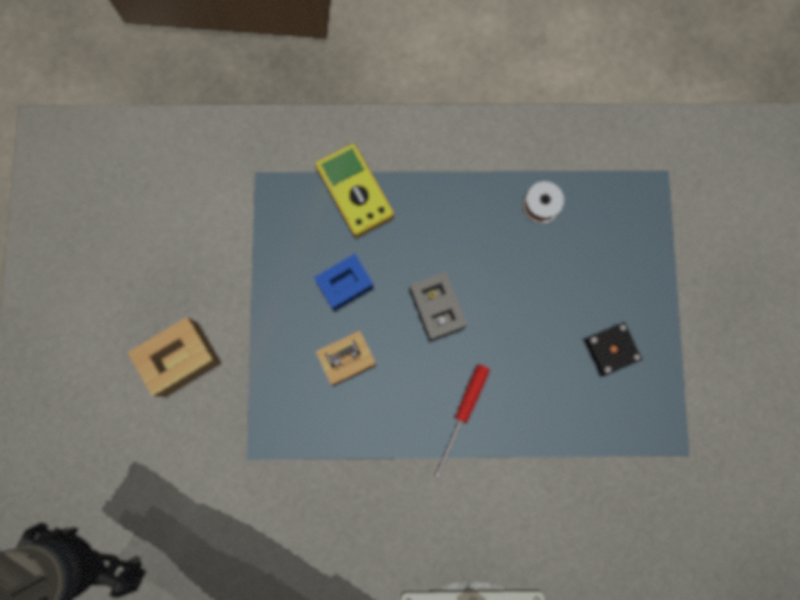

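Run:
```python
import cv2,pickle,numpy as np
a=pickle.load(open("top0.pkl","rb"))["image"]
r=lambda im,k:cv2.resize(im,None,fx=k,fy=k,interpolation=cv2.INTER_CUBIC)
m=np.zeros((480,800,3),np.uint8)
# x: col=190+u/6 etc
m[:, :500]=0
A=r(a[168:248,196:302],5); m[:400,:530]=A
B=r(a[198:248,367:420],5); m[:250,535:800]=B
cv2.imwrite("pics/c1.png",m)
b=pickle.load(open("side0.pkl","rb"))["image"]
m=np.zeros((600,800,3),np.uint8)
A=r(b[155:255,185:295],5);m[:500,:550]=A
B=r(b[312:378,248:310],4);m[:264,552:800]=B
cv2.imwrite("pics/c2.png",m)
```

```text
(no output)
```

View pics/c1.png

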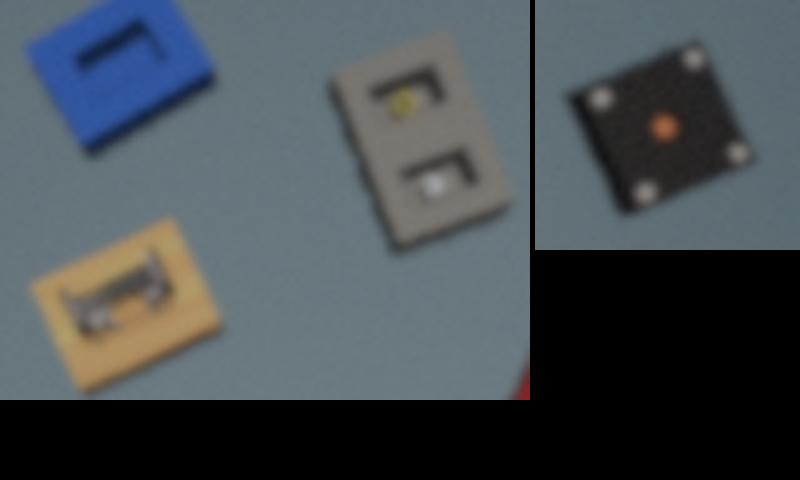

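View pics/c2.png

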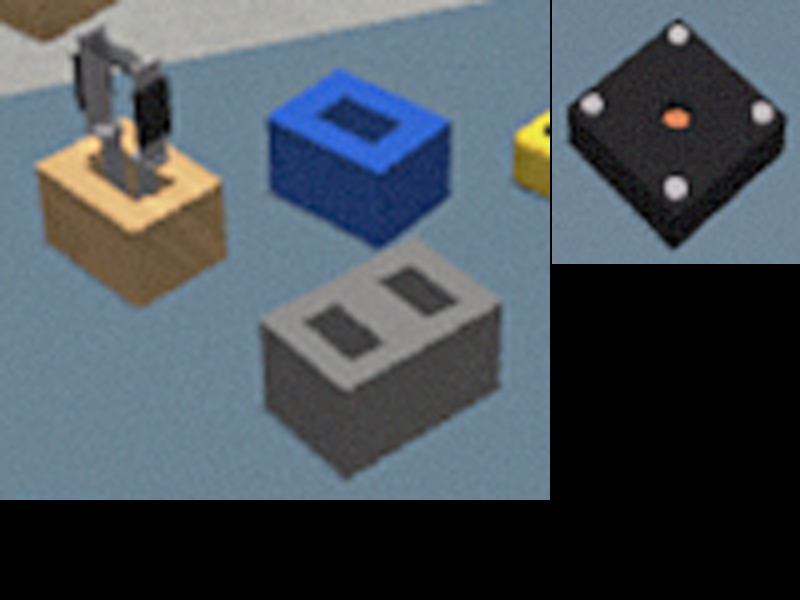

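```bash
cat > h.py <<'E'
import numpy as np,pickle
from scipy.optimize import least_squares
C={n:pickle.load(open(n+"0.pkl","rb")) for n in("side","top")}
def proj(n,X):
    c=C[n];p=(np.atleast_2d(X)@c["R"].T+c["t"])@c["camera_matrix"].T
    return p[:,:2]/p[:,2:]
def ray(n,uv,z):
    c=C[n];d=c["R"].T@np.linalg.inv(c["camera_matrix"])@[*uv,1];o=-c["R"].T@c["t"]
    return o+d*(z-o[2])/d[2]
def world(q,P):
    c,s=np.cos(q[2]),np.sin(q[2]);P=np.atleast_2d(P)
    return np.c_[q[0]+c*P[:,0]-s*P[:,1],q[1]+s*P[:,0]+c*P[:,1],P[:,2]]
px=lambda u,k,o:(np.array(u,float)+.5)/k-.5+np.array(o)
E
cat > fit.py <<'E'
from h import *
def run(name,hx,hy,hz,q0,S,T,so,to,sk,tk,free=()):
    # corner label (sx,sy,top)
    def res(q,cams):
        r=[]
        for n,D,o,k in(("side",S,so,sk),("top",T,to,tk)):
            if n in cams:
                for l,u in D: r+=list(proj(n,world(q,[l[0]*hx,l[1]*hy,l[2]*hz]))[0]-px(u,k,o))
        return np.array(r)
    for cams in(("side",),("top",),("side","top")):
        f=least_squares(res,q0,args=(cams,),x_scale=[10,10,.1],loss="soft_l1")
        print(name,cams,f.x[:2].round(1),np.degrees(f.x[2]).round(2),"rms px",np.sqrt(np.mean(res(f.x,cams)**2)).round(2))
    print(res(f.x,cams).reshape(-1,2).round(1).tolist())
    return f.x
r=np.radians
so,to=(185,155),(196,168)
def auto(q,hx,hy,hz,n,uvs,o,k,zs):
    # label by nearest
    out=[]
    for u,z in zip(uvs,zs):
        L=[(a,b,z) for a in(-1,1) for b in(-1,1)]
        d=[np.linalg.norm(proj(n,world(q,[a*hx,b*hy,z*hz]))[0]-px(u,k,o)) for a,b,z in L]
        out.append((L[int(np.argmin(d))],u))
    return out
def go(name,hx,hy,hz,yaw,c,S,Sz,T,so,to,sk,tk):
    p=np.mean([ray("side",px(u,sk,so),hz) for u,z in zip(S,Sz) if z],0)
    q0=[*p[:2],r(yaw)]
    return run(name,hx,hy,hz,q0,auto(q0,hx,hy,hz,"side",S,so,sk,Sz),auto(q0,hx,hy,hz,"top",T,to,tk,[1]*len(T)),so,to,sk,tk)
Q={}
Q["stand"]=go("stand",30,40,52,26,0,[(37,170),(135,235),(222,182),(122,118),(45,245),(140,307),(226,257)],[1,1,1,1,0,0,0],[(32,287),(174,217),(222,320),(83,387)],so,to,5,5)
Q["block"]=go("block",48,32,58,20,0,[(262,325),(348,390),(500,300),(413,238),(265,410),(347,480),(498,388)],[1,1,1,1,0,0,0],[(335,75),(447,32),(510,205),(398,243)],so,to,5,5)
Q["jig"]=go("jig",35,35,30,20,0,[(126,20),(18,107),(233,117),(125,212),(125,250),(18,143),(231,150)],[1,1,1,1,0,0,0],[(35,93),(162,40),(220,156),(90,208)],(248,312),(367,198),4,5)
pickle.dump(Q,open("Q.pkl","wb"))
print("nest side",ray("side",px((125,115),4,(248,312)),30),"top",ray("top",px((130,127),5,(367,198)),25))
print("spacer top", ray("top",px((403,102),5,to),34), "block frame")
c,s=np.cos(Q["block"][2]),np.sin(Q["block"][2])
d=ray("top",px((403,102),5,to),34)[:2]-Q["block"][:2];print(c*d[0]+s*d[1],-s*d[0]+c*d[1])
E
python3 fit.py
```

```text
stand ('side',) [488.5 203. ] 26.55 rms px 0.39
stand ('top',) [488.9 200.8] 25.88 rms px 0.37
stand ('side', 'top') [488.5 201.6] 26.23 rms px 0.47
[[-0.4, -0.4], [-0.1, 0.0], [0.2, 0.1], [0.2, 0.4], [0.1, 0.1], [0.4, 1.3], [0.4, 0.6], [-0.4, -0.2], [-0.6, -0.2], [0.1, 0.1], [-0.4, 0.9]]
block ('side',) [574.   50.6] 21.34 rms px 0.38
block ('top',) [571.7  49.4] 19.37 rms px 0.47
block ('side', 'top') [573.3  49.9] 20.64 rms px 0.59
[[-0.7, -0.8], [-0.6, 0.5], [0.3, 0.4], [-0.0, -0.2], [-0.4, 0.1], [-0.0, 0.7], [-0.1, 0.7], [-1.0, -0.7], [-0.4, -0.8], [0.8, -1.1], [-0.0, 0.2]]
jig ('side',) [ 502.7 -245.3] 23.15 rms px 0.51
jig ('top',) [ 502.3 -243.5] 22.06 rms px 0.8
jig ('side', 'top') [ 502.6 -245. ] 23.07 rms px 0.7
[[-0.1, -1.1], [-0.6, -0.4], [0.8, -0.8], [0.0, 0.6], [-0.4, 0.2], [-0.4, -0.1], [0.2, 0.2], [1.0, -0.9], [-0.5, -0.9], [-0.1, 0.3], [1.8, 0.7]]
nest side [ 501.4438037  -247.46292431   30.        ] top [ 501.0486291  -246.62019721   25.        ]
spacer top [594.86188691  57.98087277  34.        ] block frame
23.04790446957365 -0.03898902288743411
```

Run:
```python
from h import *
import cv2
Q=pickle.load(open("Q.pkl","rb"));Q["block"][2]=np.radians(20.4)
pickle.dump(Q,open("Q.pkl","wb"))
def rect(hx,hy,z,cx=0,cy=0):return np.array([[cx+a*hx,cy+b*hy,z] for a,b in((-1,-1),(1,-1),(1,1),(-1,1))])
k=8
tile=[]
for n,(x,y,w,h) in (("side",(190,155,42,65)),("top",(200,208,45,42)),("top",(260,172,42,50)),("side",(235,200,52,60))):
    im=cv2.resize(C[n]["image"][y:y+h,x:x+w],None,fx=k,fy=k,interpolation=cv2.INTER_CUBIC)
    def L(q,P,col):
        p=(proj(n,world(q,P))-[x,y]+.5)*k-.5
        cv2.polylines(im,[(p*16).astype(int)],True,col,1,cv2.LINE_AA,4)
    q=Q["stand"];L(q,rect(30,40,52),(255,0,0));L(q,rect(12.5,20.5,52),(255,0,0))
    for s in(-1,1):
        y0=24.8*s;L(q,np.array([[-11,y0,85],[11,y0,85],[11,y0,119],[-11,y0,119]]),(0,255,0))
    L(q,rect(7.5,14.5,69),(0,0,255))
    q=Q["block"];L(q,rect(48,32,58),(255,0,0));L(q,rect(10,18,58,23),(0,255,0));L(q,rect(10,18,58,-23),(0,255,0))
    tile.append(im)
m=np.zeros((600,800,3),np.uint8)
a=cv2.resize(tile[0],None,fx=.57,fy=.57)
def put(i,r,c,f):
    t=cv2.resize(tile[i],None,fx=f,fy=f,interpolation=cv2.INTER_AREA);t=t[:600-r,:800-c];m[r:r+t.shape[0],c:c+t.shape[1]]=t
put(0,0,0,1);put(1,0,345,1);put(2,345,345,.63);put(3,345,570,.54)
cv2.imwrite("pics/o1.png",m)
from station import arm;print(arm.grip_point_offset)
```

```text
18.700000000000003
```

View pics/o1.png

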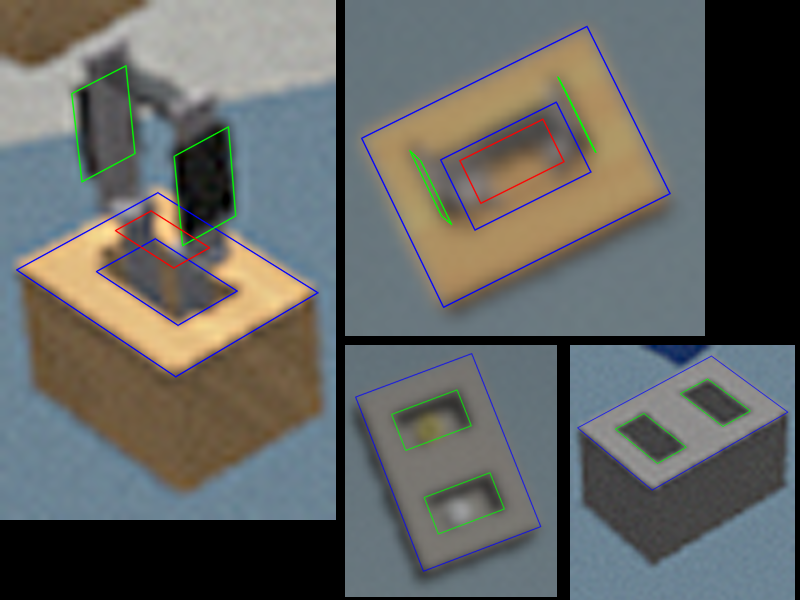

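```bash
cat > mv.py <<'E'
# usage: mv.py [X Y Z xangle_deg] -> slide/twist from the commanded pose; mv.py set sx sy sz tz : commit
import sys,json,os,numpy as np
from scipy.spatial.transform import Rotation as Ro
f="cmd.json"
c=json.load(open(f)) if os.path.exists(f) else dict(p=[224.169,502.24,231.279],a=65.95)
def RR(a):a=np.radians(a);return np.array([[np.cos(a),np.sin(a),0],[np.sin(a),-np.cos(a),0],[0,0,-1]]).T
R=RR(c["a"]).T if 0 else np.array([[np.cos(np.radians(c["a"])),np.sin(np.radians(c["a"])),0],[np.sin(np.radians(c["a"])),-np.cos(np.radians(c["a"])),0],[0,0,-1]])
if sys.argv[1]=="set":
    v=list(map(float,sys.argv[2:]));c["p"]=list(np.array(c["p"])+R@v[:3]);c["a"]-=v[3];json.dump(c,open(f,"w"))
    from station import read_state
    s=read_state();q=s["tool_rot"];M=Ro.from_quat(q[[1,2,3,0]]).as_matrix()
    print("cmd",np.round(c["p"],2),round(c["a"],2),"meas",s["tool_pos"].round(2),"xang",np.degrees(np.arctan2(M[1,0],M[0,0])).round(2),"z",M[:,2].round(4),"t",round(s["t"],2),"F",s["force"].round(2),"T",s["ft_torque"].round(2),"op",round(s["opening"],2))
    if len(sys.argv)>6: pass
else:
    v=list(map(float,sys.argv[1:]))
    print("slide",(R.T@(np.array(v[:3])-c["p"])).round(1),"twist z",round(c["a"]-v[3],1))
E
python3 mv.py 488.5 201.6 190 116.2
```

```text
slide [-166.8  363.9   41.3] twist z -50.2
```

Request:
step_arm(
  deltas=[
    {"slide": [-40, 90, 10], "twist": [0, 0, -12], "hand": 1},
    {"slide": [-166.8, 363.9, 41.3], "twist": [0, 0, -50.2], "hand": 1},
    {"slide": [-166.8, 363.9, 41.3], "twist": [0, 0, -50.2], "hand": 1},
    {"slide": [-166.8, 363.9, 41.3], "twist": [0, 0, -50.2], "hand": 1},
    {"slide": [-166.8, 363.9, 41.3], "twist": [0, 0, -50.2], "hand": 1},
    {"slide": [-166.8, 363.9, 41.3], "twist": [0, 0, -50.2], "hand": 1},
    {"slide": [-166.8, 363.9, 41.3], "twist": [0, 0, -50.2], "hand": 1},
    {"slide": [-166.8, 363.9, 41.3], "twist": [0, 0, -50.2], "hand": 1},
    {"slide": [-166.8, 363.9, 41.3], "twist": [0, 0, -50.2], "hand": 1},
    {"slide": [-166.8, 363.9, 41.3], "twist": [0, 0, -50.2], "hand": 1},
    {"slide": [-166.8, 363.9, 41.3], "twist": [0, 0, -50.2], "hand": 1},
    {"slide": [-166.8, 363.9, 41.3], "twist": [0, 0, -50.2], "hand": 1},
    {"slide": [-166.8, 363.9, 41.3], "twist": [0, 0, -50.2], "hand": 1},
    {"slide": [-166.8, 363.9, 41.3], "twist": [0, 0, -50.2], "hand": 1},
  ],
)

```text
t: 1.27
tool_pos: [488.0, 201.9, 189.8]
tool_rot: [-0.0, 0.529, 0.849, -0.0]
force: [-0.3, -0.5, -0.2]
opening: 85.5
```

```bash
python3 mv.py set -166.8 363.9 41.3 -50.2; python3 mv.py 488.5 201.6 80 116.2
```

```text
cmd [488.5  201.62 189.98] 116.15 meas [487.99 201.85 189.78] xang 116.14 z [-8.e-04  1.e-04 -1.e+00] t 1.27 F [-0.25 -0.47 -0.2 ] T [ 0.01 -0.   -0.04] op 85.45
slide [ -0.  -0. 110.] twist z -0.0
```

Request:
step_arm(
  deltas=[
    {"slide": [0, 0, 25], "hand": 1},
    {"slide": [0, 0, 50], "hand": 1},
    {"slide": [0, 0, 70], "hand": 1},
    {"slide": [0, 0, 90], "hand": 1},
    {"slide": [0, 0, 103], "hand": 1},
    {"slide": [0, 0, 110], "hand": 1},
    {"slide": [0, 0, 110], "hand": 1},
  ],
  newtons=30,
)

```text
schema error: expected keys slide, twist, hand
```

```bash
python3 mv.py set 0 0 110 0
```

```text
cmd [488.5  201.62  79.98] 116.15 meas [487.99 201.85 189.78] xang 116.14 z [-8.e-04  1.e-04 -1.e+00] t 1.27 F [-0.25 -0.47 -0.2 ] T [ 0.01 -0.   -0.04] op 85.45
```

Request:
step_arm(
  deltas=[
    {"slide": [0, 0, 0], "hand": 0.62},
    {"slide": [0, 0, 0], "hand": 0.62},
    {"slide": [0, 0, 0], "hand": 0.62},
    {"slide": [0, 0, 0], "hand": 0.58},
    {"slide": [0, 0, 0], "hand": 0.56},
    {"slide": [0, 0, 0], "hand": 0.55},
    {"slide": [0, 0, 0], "hand": 0.545},
    {"slide": [0, 0, 0], "hand": 0.545},
    {"slide": [0, 0, 0], "hand": 0.545},
  ],
)

```text
schema error: expected keys slide, twist, hand
```

```bash
python3 mv.py set 0 0 0 0
```

```text
cmd [488.5  201.62  79.98] 116.15 meas [487.99 201.85 189.78] xang 116.14 z [-8.e-04  1.e-04 -1.e+00] t 1.27 F [-0.25 -0.47 -0.2 ] T [ 0.01 -0.   -0.04] op 85.45
```

All three keys needed; nothing moved. (The file already counts the descent, so I just execute it.)

Request:
step_arm(
  deltas=[
    {"slide": [0, 0, 25], "twist": [0, 0, 0], "hand": 1},
    {"slide": [0, 0, 50], "twist": [0, 0, 0], "hand": 1},
    {"slide": [0, 0, 70], "twist": [0, 0, 0], "hand": 1},
    {"slide": [0, 0, 90], "twist": [0, 0, 0], "hand": 1},
    {"slide": [0, 0, 103], "twist": [0, 0, 0], "hand": 1},
    {"slide": [0, 0, 110], "twist": [0, 0, 0], "hand": 1},
    {"slide": [0, 0, 110], "twist": [0, 0, 0], "hand": 1},
  ],
  newtons=30,
)

```text
t: 1.85
tool_pos: [487.2, 202.4, 79.0]
tool_rot: [-0.001, 0.528, 0.849, -0.001]
force: [-0.9, 0.7, 0.0]
opening: 85.5
```

```bash
python3 mv.py set 0 0 0 0
```

```text
cmd [488.5  201.62  79.98] 116.15 meas [487.16 202.41  78.97] xang 116.24 z [-2.1e-03 -4.0e-04 -1.0e+00] t 1.85 F [-0.87  0.72  0.01] T [-0.02  0.01  0.02] op 85.49
```

Request:
step_arm(
  deltas=[
    {"slide": [0.5, 0, 0], "twist": [0, 0, 0], "hand": 0.65},
    {"slide": [0.5, 0, 0], "twist": [0, 0, 0], "hand": 0.62},
    {"slide": [0.5, 0, 0], "twist": [0, 0, 0], "hand": 0.62},
    {"slide": [0.5, 0, 0], "twist": [0, 0, 0], "hand": 0.6},
    {"slide": [0.5, 0, 0], "twist": [0, 0, 0], "hand": 0.6},
  ],
)

```text
t: 2.27
tool_pos: [488.5, 202.1, 80.5]
tool_rot: [0.0, 0.529, 0.849, 0.0]
force: [0.4, -1.0, -0.7]
opening: 51.4
```

```bash
python3 mv.py set 0.5 0 0 0
```

```text
cmd [488.28 202.07  79.98] 116.15 meas [488.54 202.13  80.54] xang 116.15 z [ 1.e-03  2.e-04 -1.e+00] t 2.27 F [ 0.36 -1.03 -0.73] T [ 0.02  0.04 -0.01] op 51.35
```

Request:
step_arm(
  deltas=[
    {"slide": [0, 0, 0], "twist": [0, 0, 0], "hand": 0.58},
    {"slide": [0, 0, 0], "twist": [0, 0, 0], "hand": 0.565},
    {"slide": [0, 0, 0], "twist": [0, 0, 0], "hand": 0.555},
    {"slide": [0, 0, 0], "twist": [0, 0, 0], "hand": 0.54},
    {"slide": [0, 0, 0], "twist": [0, 0, 0], "hand": 0.54},
    {"slide": [0, 0, 0], "twist": [0, 0, 0], "hand": 0.54},
    {"slide": [0, 0, 0], "twist": [0, 0, 0], "hand": 0.54},
  ],
)

```text
t: 2.85
tool_pos: [488.8, 202.1, 81.0]
tool_rot: [0.001, 0.529, 0.849, 0.001]
force: [-0.9, -0.1, 7.6]
opening: 46.2
```

```bash
python3 mv.py set 0 0 0 0
```

```text
cmd [488.28 202.07  79.98] 116.15 meas [488.84 202.08  80.97] xang 116.14 z [ 1.7e-03  4.0e-04 -1.0e+00] t 2.85 F [-0.9  -0.14  7.59] T [-0.11  0.3   0.06] op 46.23
```

Request:
step_arm(
  deltas=[
    {"slide": [0, 0, -3], "twist": [0, 0, 0], "hand": 0.54},
    {"slide": [0, 0, -10], "twist": [0, 0, 0], "hand": 0.54},
    {"slide": [0, 0, -25], "twist": [0, 0, 0], "hand": 0.54},
    {"slide": [0, 0, -45], "twist": [0, 0, 0], "hand": 0.54},
    {"slide": [0, 0, -65], "twist": [0, 0, 0], "hand": 0.54},
    {"slide": [0, 0, -80], "twist": [0, 0, 0], "hand": 0.54},
    {"slide": [0, 0, -85], "twist": [0, 0, 0], "hand": 0.54},
    {"slide": [0, 0, -85], "twist": [0, 0, 0], "hand": 0.54},
  ],
)

```text
t: 3.52
tool_pos: [488.8, 202.2, 166.3]
tool_rot: [0.001, 0.529, 0.849, 0.001]
force: [0.7, 0.1, -1.3]
opening: 46.5
```

```bash
python3 mv.py set 0 0 -85 0
python3 - <<'E'
from h import *
Q=pickle.load(open("Q.pkl","rb"));print(world(Q["block"],[23,0,0]))
E
python3 mv.py 594.9 57.9 165 110.4
```

```text
cmd [488.28 202.07 164.98] 116.15 meas [488.83 202.17 166.26] xang 116.15 z [ 2.2e-03  6.0e-04 -1.0e+00] t 3.52 F [ 0.71  0.05 -1.32] T [-0.04  0.    0.03] op 46.5
[[594.83726204  57.90977161   0.        ]]
slide [-176.4   32.2   -0. ] twist z 5.8
```

Request:
step_arm(
  deltas=[
    {"slide": [-15, 3, 0], "twist": [0, 0, 1], "hand": 0.54},
    {"slide": [-50, 9, 0], "twist": [0, 0, 3], "hand": 0.54},
    {"slide": [-90, 16, 0], "twist": [0, 0, 4], "hand": 0.54},
    {"slide": [-130, 24, 0], "twist": [0, 0, 5.8], "hand": 0.54},
    {"slide": [-160, 29, 0], "twist": [0, 0, 5.8], "hand": 0.54},
    {"slide": [-173, 32, 0], "twist": [0, 0, 5.8], "hand": 0.54},
    {"slide": [-176.4, 32.2, 0], "twist": [0, 0, 5.8], "hand": 0.54},
    {"slide": [-176.4, 32.2, 0], "twist": [0, 0, 5.8], "hand": 0.54},
    {"slide": [-176.4, 32.2, 0], "twist": [0, 0, 5.8], "hand": 0.54},
  ],
)

```text
t: 4.27
tool_pos: [594.0, 58.6, 164.2]
tool_rot: [-0.001, 0.571, 0.821, -0.0]
force: [0.6, 0.7, -1.5]
opening: 46.0
```

```bash
python3 mv.py set -176.4 32.2 0 5.8
cat > look.py <<'E'
import sys,cv2,pickle
from station import eyes
from h import *
tag=sys.argv[1];p=np.array(list(map(float,sys.argv[2:5])));ang=np.radians(float(sys.argv[5]));tipz=float(sys.argv[6])
# draw tongs model: tips, closing along ang; block slots, nest
q=[p[0],p[1],ang-np.pi/2]
Q=pickle.load(open("Q.pkl","rb"))
def rect(hx,hy,z,cx=0,cy=0):return np.array([[cx+a*hx,cy+b*hy,z] for a,b in((-1,-1),(1,-1),(1,1),(-1,1))])
k=8;m=np.zeros((600,800,3),np.uint8);c0=0
for n in("side","top"):
    im=eyes.capture(n)["image"];cv2.imwrite(f"pics/{tag}_{n}_raw.png",im)
    u,v=proj(n,[[p[0],p[1],tipz]])[0];x,y=int(u)-25,int(v)-37;x=max(0,min(462,x));y=max(0,min(309,y))
    cr=cv2.resize(im[y:y+75,x:x+50],None,fx=k,fy=k,interpolation=cv2.INTER_CUBIC)
    def L(q,P,col):
        w=(proj(n,world(q,P))-[x,y]+.5)*k-.5
        cv2.polylines(cr,[(w*16).astype(int)],True,col,1,cv2.LINE_AA,4)
    L(q,rect(7.5,13,tipz),(0,0,255));L(q,rect(7.5,13,tipz+62),(0,0,255))
    b=Q["block"];L(b,rect(48,32,58),(255,0,0));L(b,rect(10,18,58,23),(0,255,0));L(b,rect(10,18,58,-23),(0,255,0))
    a=np.linspace(0,6.28,24);L([*Q.get("nest",(501.4,-246.7)),0],np.c_[6.7*np.cos(a),6.7*np.sin(a),0*a+30],(0,255,0))
    L(Q["jig"],rect(35,35,30),(255,0,0))
    m[:600,c0:c0+400]=cr[:600];c0+=400
cv2.imwrite(f"pics/{tag}.png",m)
E
python3 look.py l1 594.9 57.9 165 110.4 92
```

```text
cmd [594.93  57.91 164.98] 110.35 meas [594.    58.57 164.25] xang 110.36 z [-1.7e-03  4.0e-04 -1.0e+00] t 4.27 F [ 0.62  0.73 -1.53] T [-0.02  0.03  0.01] op 45.97
```

View pics/l1.png

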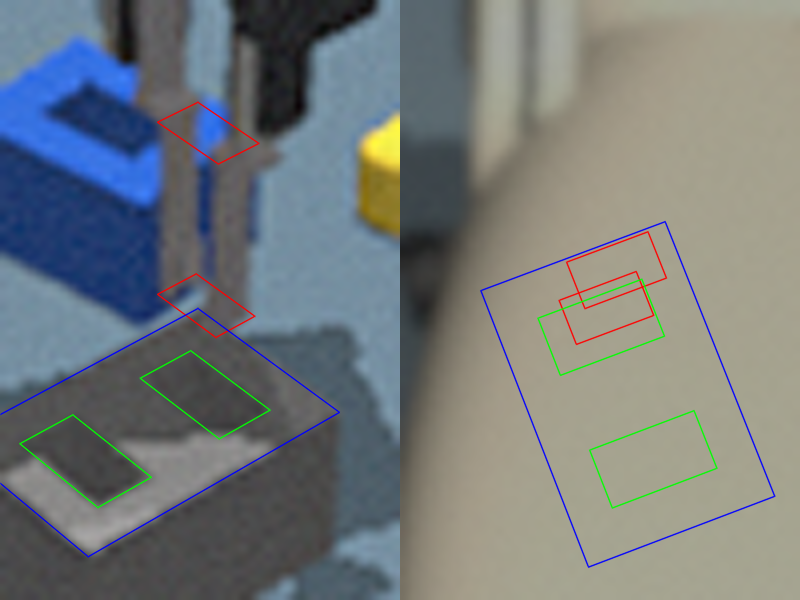

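Request:
step_arm(
  deltas=[
    {"slide": [0, 0, 12], "twist": [0, 0, 0], "hand": 0.54},
    {"slide": [0, 0, 24], "twist": [0, 0, 0], "hand": 0.54},
    {"slide": [0, 0, 30], "twist": [0, 0, 0], "hand": 0.54},
    {"slide": [0, 0, 34], "twist": [0, 0, 0], "hand": 0.54},
    {"slide": [0, 0, 38], "twist": [0, 0, 0], "hand": 0.54},
    {"slide": [0, 0, 41], "twist": [0, 0, 0], "hand": 0.54},
    {"slide": [0, 0, 41], "twist": [0, 0, 0], "hand": 0.54},
  ],
)

```text
t: 4.95
tool_pos: [594.8, 58.1, 123.7]
tool_rot: [-0.0, 0.571, 0.821, -0.0]
force: [-0.3, -0.6, -0.7]
opening: 46.1
```

```bash
python3 mv.py set 0 0 41 0; python3 look.py l2 594.9 57.9 124 110.4 51
```

```text
cmd [594.93  57.91 123.98] 110.35 meas [594.75  58.1  123.73] xang 110.36 z [-3.e-04  1.e-04 -1.e+00] t 4.95 F [-0.26 -0.62 -0.74] T [ 0.    0.01 -0.04] op 46.1
```

View pics/l2.png

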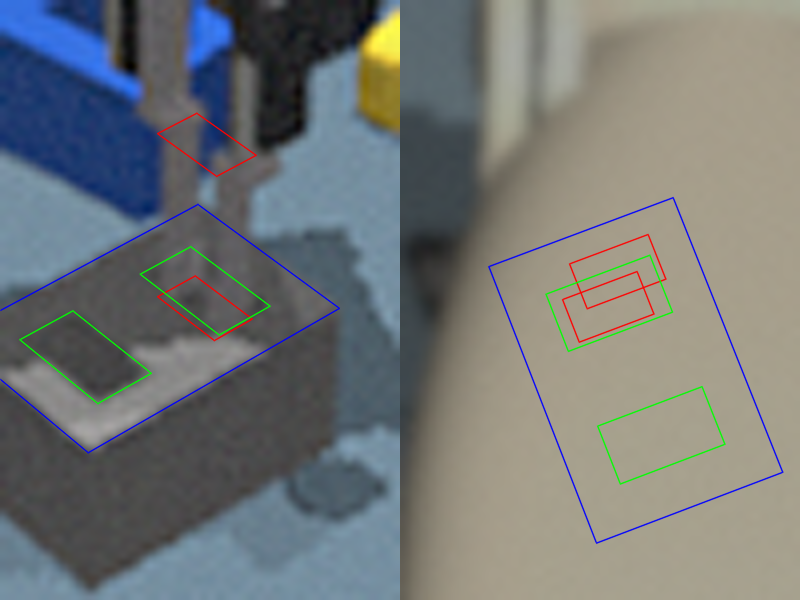

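Request:
step_arm(
  deltas=[
    {"slide": [0, 0, 4], "twist": [0, 0, 0], "hand": 0.54},
    {"slide": [0, 0, 8], "twist": [0, 0, 0], "hand": 0.54},
    {"slide": [0, 0, 12], "twist": [0, 0, 0], "hand": 0.54},
    {"slide": [0, 0, 15], "twist": [0, 0, 0], "hand": 0.54},
    {"slide": [0, 0, 17], "twist": [0, 0, 0], "hand": 0.54},
    {"slide": [0, 0, 17], "twist": [0, 0, 0], "hand": 0.54},
  ],
)

```text
t: 5.55
tool_pos: [594.6, 57.9, 106.3]
tool_rot: [-0.0, 0.571, 0.821, -0.0]
force: [-0.5, -0.1, -1.0]
opening: 46.0
```

```bash
python3 mv.py set 0 0 17 0
```

```text
cmd [594.93  57.91 106.98] 110.35 meas [594.6   57.88 106.31] xang 110.34 z [-0.001  0.    -1.   ] t 5.55 F [-0.48 -0.09 -0.96] T [0.02 0.02 0.01] op 46.01
```

Request:
step_arm(
  deltas=[
    {"slide": [0, 0, 2], "twist": [0, 0, 0], "hand": 0.54},
    {"slide": [0, 0, 4], "twist": [0, 0, 0], "hand": 0.54},
    {"slide": [0, 0, 6], "twist": [0, 0, 0], "hand": 0.54},
    {"slide": [0, 0, 8], "twist": [0, 0, 0], "hand": 0.54},
    {"slide": [0, 0, 8], "twist": [0, 0, 0], "hand": 0.54},
  ],
)

```text
t: 5.97
tool_pos: [594.7, 57.9, 98.5]
tool_rot: [-0.0, 0.571, 0.821, -0.0]
force: [-0.6, -0.3, -2.3]
opening: 46.0
```

```bash
python3 mv.py set 0 0 8 0
```

```text
cmd [594.93  57.91  98.98] 110.35 meas [594.7   57.91  98.52] xang 110.35 z [-6.e-04  0.e+00 -1.e+00] t 5.97 F [-0.64 -0.27 -2.3 ] T [ 0.04 -0.01 -0.02] op 46.04
```

Request:
step_arm(
  deltas=[
    {"slide": [0, 0, -1], "twist": [0, 0, 0], "hand": 0.5},
    {"slide": [0, 0, -1], "twist": [0, 0, 0], "hand": 0.48},
    {"slide": [0, 0, -1], "twist": [0, 0, 0], "hand": 0.46},
    {"slide": [0, 0, -1], "twist": [0, 0, 0], "hand": 0.44},
    {"slide": [0, 0, -1], "twist": [0, 0, 0], "hand": 0.42},
    {"slide": [0, 0, -1], "twist": [0, 0, 0], "hand": 0.4},
    {"slide": [0, 0, -1], "twist": [0, 0, 0], "hand": 0.36},
    {"slide": [0, 0, -1], "twist": [0, 0, 0], "hand": 0.36},
    {"slide": [0, 0, -1], "twist": [0, 0, 0], "hand": 0.36},
  ],
  newtons=32,
)

```text
t: 6.72
tool_pos: [595.1, 57.9, 100.4]
tool_rot: [0.0, 0.571, 0.821, 0.0]
force: [-1.1, -0.0, 5.9]
opening: 39.2
```

```bash
python3 mv.py set 0 0 -1 0
```

```text
cmd [594.93  57.91  99.98] 110.35 meas [595.11  57.89 100.37] xang 110.35 z [ 7.e-04 -0.e+00 -1.e+00] t 6.72 F [-1.09 -0.    5.94] T [-0.    0.31 -0.  ] op 39.2
```

Request:
step_arm(
  deltas=[
    {"slide": [0, 0, -3], "twist": [0, 0, 0], "hand": 0.36},
    {"slide": [0, 0, -7], "twist": [0, 0, 0], "hand": 0.36},
    {"slide": [0, 0, -15], "twist": [0, 0, 0], "hand": 0.36},
    {"slide": [0, 0, -25], "twist": [0, 0, 0], "hand": 0.36},
    {"slide": [0, 0, -35], "twist": [0, 0, 0], "hand": 0.36},
    {"slide": [0, 0, -47], "twist": [0, 0, 0], "hand": 0.36},
    {"slide": [0, 0, -60], "twist": [0, 0, 0], "hand": 0.36},
    {"slide": [0, 0, -70], "twist": [0, 0, 0], "hand": 0.36},
    {"slide": [0, 0, -70], "twist": [0, 0, 0], "hand": 0.36},
  ],
)

```text
t: 7.47
tool_pos: [596.0, 57.9, 172.9]
tool_rot: [0.002, 0.571, 0.821, 0.001]
force: [-0.2, -0.0, -2.5]
opening: 38.9
```

```bash
python3 mv.py set 0 0 -70 0; python3 mv.py 501.4 -246.7 160 70;python3 mv.py 501.4 -246.7 160 110.4; python3 look.py l3 594.9 57.9 170 110.4 96
```

```text
cmd [594.93  57.91 169.98] 110.35 meas [595.99  57.88 172.9 ] xang 110.35 z [ 4.2e-03 -2.0e-04 -1.0e+00] t 7.47 F [-0.19 -0.03 -2.46] T [ 0.03 -0.    0.02] op 38.91
slide [-253.1 -193.6   10. ] twist z 40.4
slide [-253.1 -193.6   10. ] twist z -0.0
```

View pics/l3.png

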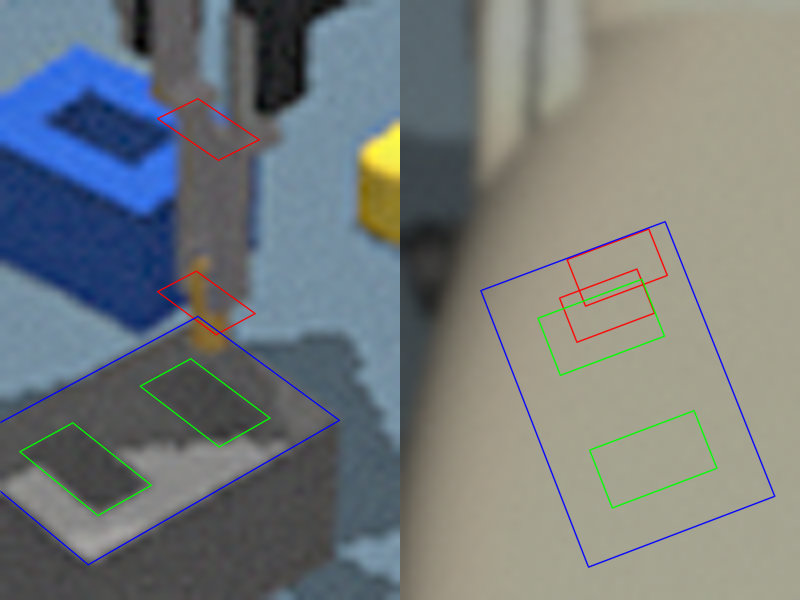

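Run:
```python
from h import *
import cv2
for n,(x,y,w,h) in(("side",(245,310,65,70)),("top",(368,200,50,46))):
    im=C[n]["image"][y:y+h,x:x+w].astype(np.float32)
    b,g,r=cv2.split(cv2.GaussianBlur(im,(3,3),0))
    mk=((np.minimum(np.minimum(b,g),r)>115)&(abs(b-r)<28)).astype(np.uint8)
    k,l,st,ce=cv2.connectedComponentsWithStats(mk)
    P=[]
    for i in range(1,k):
        if 3<=st[i,4]<60:
            P.append(ce[i]+[x,y]);
    print(n,np.round(P,1).tolist())
    w=np.clip(r-b-25,0,None);yy,xx=np.mgrid[:w.shape[0],:w.shape[1]]
    o=np.array([(w*xx).sum(),(w*yy).sum()])/w.sum()+[x,y]
    print("orange",o,[ray(n,o,z).round(1) for z in(26,22,18)])
    for p in P: print(ray(n,p,31).round(1))
    if len(P)==4: print("mean",np.mean([ray(n,p,31) for p in P],0))
```

```text
side [[279.1, 320.0], [257.5, 337.5], [300.2, 339.8], [278.5, 358.5]]
orange [278.65854713 341.19801797] [array([ 501.5, -246.6,   26. ]), array([ 502.5, -244.3,   22. ]), array([ 503.5, -242. ,   18. ])]
[ 517.2 -209.    31. ]
[ 467.  -229.9   31. ]
[ 537.7 -259.6   31. ]
[ 487.8 -279.9   31. ]
mean [ 502.43079458 -244.61175915   31.        ]
top []
orange [392.51715958 222.94678159] [array([ 501.1, -246.1,   26. ]), array([ 501.5, -247.3,   22. ]), array([ 501.9, -248.5,   18. ])]
```

Request:
step_arm(
  deltas=[
    {"slide": [-8, -6, 0], "twist": [0, 0, 0], "hand": 0.36},
    {"slide": [-25, -19, 1], "twist": [0, 0, 0], "hand": 0.36},
    {"slide": [-50, -38, 2], "twist": [0, 0, 0], "hand": 0.36},
    {"slide": [-76, -58, 3], "twist": [0, 0, 0], "hand": 0.36},
    {"slide": [-102, -78, 4], "twist": [0, 0, 0], "hand": 0.36},
    {"slide": [-128, -98, 5], "twist": [0, 0, 0], "hand": 0.36},
    {"slide": [-154, -118, 6], "twist": [0, 0, 0], "hand": 0.36},
    {"slide": [-180, -138, 7], "twist": [0, 0, 0], "hand": 0.36},
    {"slide": [-206, -158, 8], "twist": [0, 0, 0], "hand": 0.36},
    {"slide": [-230, -176, 9], "twist": [0, 0, 0], "hand": 0.36},
    {"slide": [-246, -188, 10], "twist": [0, 0, 0], "hand": 0.36},
    {"slide": [-253.1, -193.6, 10], "twist": [0, 0, 0], "hand": 0.36},
    {"slide": [-253.1, -193.6, 10], "twist": [0, 0, 0], "hand": 0.36},
    {"slide": [-253.1, -193.6, 10], "twist": [0, 0, 0], "hand": 0.36},
    {"slide": [-253.1, -193.6, 10], "twist": [0, 0, 0], "hand": 0.36},
  ],
)

```text
t: 8.82
tool_pos: [501.4, -245.8, 159.8]
tool_rot: [-0.0, 0.571, 0.821, 0.0]
force: [0.1, 0.5, -1.5]
opening: 38.3
```

```bash
python3 mv.py set -253.1 -193.6 10 0
```

```text
cmd [ 501.43 -246.71  159.98] 110.35 meas [ 501.41 -245.8   159.77] xang 110.38 z [-3.e-04  7.e-04 -1.e+00] t 8.82 F [ 0.11  0.45 -1.46] T [0.02 0.04 0.01] op 38.25
```

```bash
python3 mv.py 502.2 -245.2 128 110.35
```

```text
slide [ 1.2  1.2 32. ] twist z 0.0
```

Request:
step_arm(
  deltas=[
    {"slide": [1.2, 1.2, 5], "twist": [0, 0, 0], "hand": 0.36},
    {"slide": [1.2, 1.2, 12], "twist": [0, 0, 0], "hand": 0.36},
    {"slide": [1.2, 1.2, 20], "twist": [0, 0, 0], "hand": 0.36},
    {"slide": [1.2, 1.2, 26], "twist": [0, 0, 0], "hand": 0.36},
    {"slide": [1.2, 1.2, 30], "twist": [0, 0, 0], "hand": 0.36},
    {"slide": [1.2, 1.2, 32], "twist": [0, 0, 0], "hand": 0.36},
    {"slide": [1.2, 1.2, 32], "twist": [0, 0, 0], "hand": 0.36},
    {"slide": [1.2, 1.2, 32], "twist": [0, 0, 0], "hand": 0.36},
    {"slide": [1.2, 1.2, 32], "twist": [0, 0, 0], "hand": 0.36},
  ],
)

```text
t: 9.57
tool_pos: [502.2, -245.3, 128.3]
tool_rot: [0.0, 0.571, 0.821, 0.0]
force: [-0.8, 0.4, -2.4]
opening: 38.5
```

```bash
python3 mv.py set 1.2 1.2 32 0
python3 - <<'E'
import cv2
from station import eyes
from h import *
k=10;m=np.zeros((600,800,3),np.uint8)
for n,c0 in(("side",0),("top",400)):
    im=np.mean([eyes.capture(n)["image"].astype(float) for _ in range(3)],0).astype(np.uint8)
    cv2.imwrite(f"pics/j1_{n}.png",im)
    u,v=proj(n,[[502.2,-245.2,36]])[0];x,y=int(u)-20,int(v)-(33 if n=="side" else 30)
    y=min(y,324)
    cr=cv2.resize(im[y:y+60,x:x+40],None,fx=k,fy=k,interpolation=cv2.INTER_CUBIC)
    a=np.linspace(0,6.28,40)
    for r,z,q,col in((6.7,30,(502.2,-245.2),(0,255,0)),(6,36,(502.2,-245.2),(0,0,255)),(6,62,(502.2,-245.2),(0,0,255))):
        w=(proj(n,np.c_[q[0]+r*np.cos(a),q[1]+r*np.sin(a),0*a+z])-[x,y]+.5)*k-.5
        cv2.polylines(cr,[(w*16).astype(int)],True,col,1,cv2.LINE_AA,4)
    print(n,x,y,cr.shape);m[:cr.shape[0],c0:c0+400]=cr
cv2.imwrite("pics/j1.png",m)
E
```

```text
cmd [ 502.14 -245.17  127.98] 110.35 meas [ 502.25 -245.33  128.26] xang 110.34 z [ 4.e-04 -3.e-04 -1.e+00] t 9.57 F [-0.78  0.36 -2.44] T [ 0.01 -0.02  0.01] op 38.49
side 258 304 (600, 400, 3)
top 373 192 (600, 400, 3)
```

View pics/j1.png

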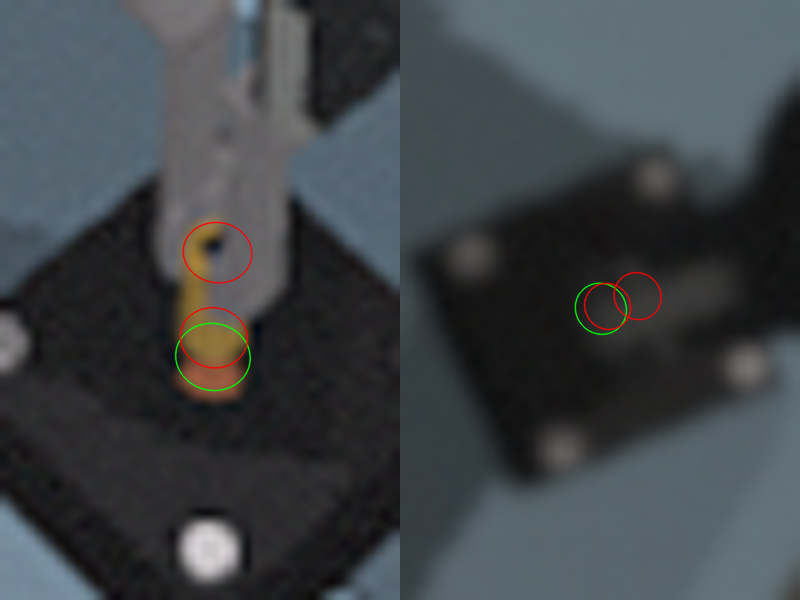

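```bash
python3 mv.py 501.4 -246.4 123 110.35
```

```text
slide [-0.9 -1.1  5. ] twist z 0.0
```

Request:
step_arm(
  deltas=[
    {"slide": [-0.9, -1.1, 0], "twist": [0, 0, 0], "hand": 0.36},
    {"slide": [-0.9, -1.1, 2], "twist": [0, 0, 0], "hand": 0.36},
    {"slide": [-0.9, -1.1, 4], "twist": [0, 0, 0], "hand": 0.36},
    {"slide": [-0.9, -1.1, 5], "twist": [0, 0, 0], "hand": 0.36},
    {"slide": [-0.9, -1.1, 5], "twist": [0, 0, 0], "hand": 0.36},
    {"slide": [-0.9, -1.1, 5], "twist": [0, 0, 0], "hand": 0.36},
  ],
)

```text
t: 10.37
tool_pos: [501.3, -246.3, 122.8]
tool_rot: [-0.0, 0.571, 0.821, 0.0]
force: [-0.1, -0.2, -2.3]
opening: 38.6
```

```bash
python3 mv.py set -0.9 -1.1 5 0
```

```text
cmd [ 501.42 -246.4   122.98] 110.35 meas [ 501.32 -246.34  122.81] xang 110.35 z [-3.e-04  2.e-04 -1.e+00] t 10.37 F [-0.09 -0.18 -2.26] T [ 0.05 -0.   -0.01] op 38.59
```

Request:
step_arm(
  deltas=[
    {"slide": [0, 0, 0.5], "twist": [0, 0, 0], "hand": 0.36},
    {"slide": [0, 0, 1], "twist": [0, 0, 0], "hand": 0.36},
    {"slide": [0, 0, 1], "twist": [0, 0, 0], "hand": 0.36},
    {"slide": [0, 0, 1], "twist": [0, 0, 0], "hand": 0.36},
  ],
)

```text
t: 10.7
tool_pos: [501.4, -246.4, 122.0]
tool_rot: [0.0, 0.571, 0.821, 0.0]
force: [-0.4, 0.1, -1.8]
opening: 38.8
```

```bash
python3 mv.py set 0 0 1 0
```

```text
cmd [ 501.42 -246.4   121.98] 110.35 meas [ 501.39 -246.42  122.  ] xang 110.35 z [ 0. -0. -1.] t 10.7 F [-0.44  0.05 -1.75] T [ 0.02 -0.04  0.03] op 38.84
```

Request:
step_arm(
  deltas=[
    {"slide": [0, 0, 0.5], "twist": [0, 0, 0], "hand": 0.36},
    {"slide": [0, 0, 1], "twist": [0, 0, 0], "hand": 0.36},
    {"slide": [0, 0, 1], "twist": [0, 0, 0], "hand": 0.36},
  ],
)

```text
t: 10.95
tool_pos: [501.4, -246.4, 120.9]
tool_rot: [-0.0, 0.571, 0.821, -0.0]
force: [-0.7, -0.4, -2.1]
opening: 38.6
```

Request:
step_arm(
  deltas=[
    {"slide": [0, 0, 0.5], "twist": [0, 0, 0], "hand": 0.36},
    {"slide": [0, 0, 0.5], "twist": [0, 0, 0], "hand": 0.36},
    {"slide": [0, 0, 0.5], "twist": [0, 0, 0], "hand": 0.36},
  ],
)

```text
t: 11.2
tool_pos: [501.4, -246.4, 120.5]
tool_rot: [-0.0, 0.571, 0.821, 0.0]
force: [-0.4, -0.6, -2.8]
opening: 38.9
```

```bash
python3 mv.py set 0 0 1.5 0
```

```text
cmd [ 501.42 -246.4   120.48] 110.35 meas [ 501.37 -246.4   120.45] xang 110.35 z [-0.  0. -1.] t 11.2 F [-0.38 -0.59 -2.77] T [-0.02  0.01 -0.02] op 38.87
```

Request:
step_arm(
  deltas=[
    {"slide": [0, 0, 0.4], "twist": [0, 0, 0], "hand": 0.36},
    {"slide": [0, 0, 0.8], "twist": [0, 0, 0], "hand": 0.36},
    {"slide": [0, 0, 0.8], "twist": [0, 0, 0], "hand": 0.36},
  ],
)

```text
t: 11.45
tool_pos: [501.4, -246.4, 119.6]
tool_rot: [-0.0, 0.571, 0.821, 0.0]
force: [0.3, -0.1, -2.3]
opening: 38.5
```

Request:
step_arm(
  deltas=[
    {"slide": [0, 0, 0.4], "twist": [0, 0, 0], "hand": 0.36},
    {"slide": [0, 0, 0.7], "twist": [0, 0, 0], "hand": 0.36},
    {"slide": [0, 0, 0.7], "twist": [0, 0, 0], "hand": 0.36},
  ],
)

```text
t: 11.7
tool_pos: [501.4, -246.4, 118.9]
tool_rot: [-0.0, 0.571, 0.821, -0.0]
force: [0.6, 0.3, -2.0]
opening: 38.2
```

```bash
python3 mv.py set 0 0 1.5 0
```

```text
cmd [ 501.42 -246.4   118.98] 110.35 meas [ 501.36 -246.39  118.9 ] xang 110.35 z [-1.e-04  0.e+00 -1.e+00] t 11.7 F [ 0.56  0.33 -1.98] T [0.03 0.04 0.03] op 38.16
```

Request:
step_arm(
  deltas=[
    {"slide": [0, 0, 0.4], "twist": [0, 0, 0], "hand": 0.36},
    {"slide": [0, 0, 0.8], "twist": [0, 0, 0], "hand": 0.36},
    {"slide": [0, 0, 0.8], "twist": [0, 0, 0], "hand": 0.36},
  ],
)

```text
t: 11.95
tool_pos: [501.3, -246.4, 118.1]
tool_rot: [-0.0, 0.571, 0.821, 0.0]
force: [-0.1, 0.7, -1.5]
opening: 38.9
```

Request:
step_arm(
  deltas=[
    {"slide": [0, 0, 0.4], "twist": [0, 0, 0], "hand": 0.36},
    {"slide": [0, 0, 0.7], "twist": [0, 0, 0], "hand": 0.36},
    {"slide": [0, 0, 0.7], "twist": [0, 0, 0], "hand": 0.36},
  ],
)

```text
t: 12.2
tool_pos: [501.4, -246.4, 117.4]
tool_rot: [-0.0, 0.571, 0.821, 0.0]
force: [0.5, 0.0, -1.7]
opening: 38.5
```

```bash
python3 mv.py set 0 0 1.5 0
```

```text
cmd [ 501.42 -246.4   117.48] 110.35 meas [ 501.38 -246.4   117.42] xang 110.35 z [-0.  0. -1.] t 12.2 F [ 0.49  0.01 -1.66] T [-0.02  0.01 -0.03] op 38.53
```

Request:
step_arm(
  deltas=[
    {"slide": [0, 0, 0.4], "twist": [0, 0, 0], "hand": 0.36},
    {"slide": [0, 0, 0.8], "twist": [0, 0, 0], "hand": 0.36},
    {"slide": [0, 0, 0.8], "twist": [0, 0, 0], "hand": 0.36},
  ],
)

```text
t: 12.45
tool_pos: [501.4, -246.4, 116.6]
tool_rot: [-0.0, 0.571, 0.821, 0.0]
force: [0.0, -0.0, -2.2]
opening: 38.7
```

Request:
step_arm(
  deltas=[
    {"slide": [0, 0, 0.4], "twist": [0, 0, 0], "hand": 0.36},
    {"slide": [0, 0, 0.7], "twist": [0, 0, 0], "hand": 0.36},
    {"slide": [0, 0, 0.7], "twist": [0, 0, 0], "hand": 0.36},
  ],
)

```text
t: 12.7
tool_pos: [501.3, -246.4, 115.9]
tool_rot: [-0.0, 0.571, 0.821, -0.0]
force: [0.7, -0.1, -2.4]
opening: 38.6
```

```bash
python3 mv.py set 0 0 1.5 0
```

```text
cmd [ 501.42 -246.4   115.98] 110.35 meas [ 501.34 -246.4   115.89] xang 110.34 z [-1.e-04  1.e-04 -1.e+00] t 12.7 F [ 0.72 -0.12 -2.35] T [ 0.01 -0.06 -0.02] op 38.61
```

Request:
step_arm(
  deltas=[
    {"slide": [0, 0, 0.4], "twist": [0, 0, 0], "hand": 0.36},
    {"slide": [0, 0, 0.8], "twist": [0, 0, 0], "hand": 0.36},
    {"slide": [0, 0, 0.8], "twist": [0, 0, 0], "hand": 0.36},
  ],
)

```text
t: 12.95
tool_pos: [501.4, -246.4, 115.1]
tool_rot: [-0.0, 0.571, 0.821, 0.0]
force: [0.3, -0.5, -1.7]
opening: 38.5
```

Request:
step_arm(
  deltas=[
    {"slide": [0, 0, 0.4], "twist": [0, 0, 0], "hand": 0.36},
    {"slide": [0, 0, 0.7], "twist": [0, 0, 0], "hand": 0.36},
    {"slide": [0, 0, 0.7], "twist": [0, 0, 0], "hand": 0.36},
  ],
)

```text
t: 13.2
tool_pos: [501.3, -246.4, 114.4]
tool_rot: [-0.0, 0.571, 0.821, -0.0]
force: [0.1, 0.2, -2.4]
opening: 38.4
```

```bash
python3 mv.py set 0 0 1.5 0
```

```text
cmd [ 501.42 -246.4   114.48] 110.35 meas [ 501.34 -246.38  114.39] xang 110.35 z [-1.e-04  1.e-04 -1.e+00] t 13.2 F [ 0.08  0.24 -2.36] T [ 0.03 -0.04 -0.03] op 38.41
```

Request:
step_arm(
  deltas=[
    {"slide": [0, 0, 0.4], "twist": [0, 0, 0], "hand": 0.36},
    {"slide": [0, 0, 0.8], "twist": [0, 0, 0], "hand": 0.36},
    {"slide": [0, 0, 0.8], "twist": [0, 0, 0], "hand": 0.36},
  ],
)

```text
t: 13.45
tool_pos: [501.5, -246.4, 113.8]
tool_rot: [0.0, 0.571, 0.821, -0.0]
force: [-0.3, 0.6, -0.2]
opening: 38.5
```

Request:
step_arm(
  deltas=[
    {"slide": [0, 0, 0.4], "twist": [0, 0, 0], "hand": 0.36},
    {"slide": [0, 0, 0.7], "twist": [0, 0, 0], "hand": 0.36},
    {"slide": [0, 0, 0.7], "twist": [0, 0, 0], "hand": 0.36},
  ],
)

```text
t: 13.7
tool_pos: [501.4, -246.5, 113.3]
tool_rot: [0.0, 0.571, 0.821, -0.0]
force: [-1.4, 0.5, 5.5]
opening: 38.4
```

```bash
python3 mv.py set 0 0 1.5 0
```

```text
cmd [ 501.42 -246.4   112.98] 110.35 meas [ 501.45 -246.45  113.35] xang 110.35 z [ 4.e-04 -3.e-04 -1.e+00] t 13.7 F [-1.37  0.48  5.54] T [0.28 0.39 0.  ] op 38.39
```

Request:
step_arm(
  deltas=[
    {"slide": [0, 0, 0.2], "twist": [0, 0, 0], "hand": 0.36},
    {"slide": [0, 0, 0.4], "twist": [0, 0, 0], "hand": 0.36},
    {"slide": [0, 0, 0.4], "twist": [0, 0, 0], "hand": 0.36},
  ],
)

```text
t: 13.95
tool_pos: [501.5, -246.5, 113.1]
tool_rot: [0.0, 0.571, 0.821, -0.0]
force: [-1.5, 1.2, 7.7]
opening: 38.4
```

```bash
python3 mv.py set 0 0 0.4 0
```

```text
cmd [ 501.42 -246.4   112.58] 110.35 meas [ 501.48 -246.48  113.07] xang 110.35 z [ 5.e-04 -4.e-04 -1.e+00] t 13.95 F [-1.52  1.22  7.66] T [0.35 0.52 0.01] op 38.39
```

Request:
step_arm(
  deltas=[
    {"slide": [0, 0, 0.2], "twist": [0, 0, 0], "hand": 0.36},
    {"slide": [0, 0, 0.4], "twist": [0, 0, 0], "hand": 0.36},
    {"slide": [0, 0, 0.4], "twist": [0, 0, 0], "hand": 0.36},
  ],
)

```text
t: 14.2
tool_pos: [501.5, -246.5, 112.9]
tool_rot: [0.0, 0.571, 0.821, -0.0]
force: [-2.0, 2.0, 9.1]
opening: 38.6
```

```bash
python3 mv.py set 0 0 0.4 0
```

```text
cmd [ 501.42 -246.4   112.18] 110.35 meas [ 501.51 -246.49  112.89] xang 110.35 z [ 7.e-04 -6.e-04 -1.e+00] t 14.2 F [-2.01  2.03  9.06] T [ 0.36  0.57 -0.05] op 38.63
```

Request:
step_arm(
  deltas=[
    {"slide": [0, 0, 0.2], "twist": [0, 0, 0], "hand": 0.36},
    {"slide": [0, 0, 0.2], "twist": [0, 0, 0], "hand": 0.36},
    {"slide": [0, 0, 0.2], "twist": [0, 0, 0], "hand": 0.36},
    {"slide": [0, 0, 0.2], "twist": [0, 0, 0], "hand": 0.36},
  ],
)

```text
t: 14.53
tool_pos: [501.5, -246.5, 112.8]
tool_rot: [0.001, 0.571, 0.821, -0.0]
force: [-2.2, 2.5, 10.5]
opening: 38.8
```

Request:
step_arm(
  deltas=[
    {"slide": [0, 0, 0], "twist": [0, 0, 0], "hand": 0.36},
    {"slide": [0, 0, 0], "twist": [0, 0, 0], "hand": 0.36},
    {"slide": [0, 0, 0], "twist": [0, 0, 0], "hand": 0.36},
    {"slide": [0, 0, 0], "twist": [0, 0, 0], "hand": 0.36},
  ],
)

```text
t: 14.87
tool_pos: [501.5, -246.5, 112.8]
tool_rot: [0.001, 0.571, 0.821, -0.0]
force: [-2.0, 1.5, 9.6]
opening: 38.7
```

```bash
python3 mv.py set 0 0 0.2 0
```

```text
cmd [ 501.42 -246.4   111.98] 110.35 meas [ 501.54 -246.51  112.8 ] xang 110.35 z [ 9.e-04 -7.e-04 -1.e+00] t 14.87 F [-1.96  1.54  9.61] T [0.45 0.67 0.08] op 38.67
```

Request:
step_arm(
  deltas=[
    {"slide": [0, 0, 0.2], "twist": [0, 0, 0], "hand": 0.36},
    {"slide": [0, 0, 0.2], "twist": [0, 0, 0], "hand": 0.36},
    {"slide": [0, 0, 0.2], "twist": [0, 0, 0], "hand": 0.36},
    {"slide": [0, 0, 0.2], "twist": [0, 0, 0], "hand": 0.36},
    {"slide": [0, 0, 0.2], "twist": [0, 0, 0], "hand": 0.36},
    {"slide": [0, 0, 0.2], "twist": [0, 0, 0], "hand": 0.36},
    {"slide": [0, 0, 0.2], "twist": [0, 0, 0], "hand": 0.36},
  ],
)

```text
t: 15.45
tool_pos: [501.6, -246.5, 112.7]
tool_rot: [0.001, 0.571, 0.821, -0.0]
force: [-2.1, 2.1, 10.5]
opening: 38.8
```

Request:
step_arm(
  deltas=[
    {"slide": [0, 0, -0.7], "twist": [0, 0, 0], "hand": 0.36},
    {"slide": [0, 0, -1.4], "twist": [0, 0, 0], "hand": 0.36},
    {"slide": [0, 0, -1.4], "twist": [0, 0, 0], "hand": 0.36},
    {"slide": [0, 0, -1.4], "twist": [0, 0, 0], "hand": 0.36},
  ],
)

```text
t: 15.78
tool_pos: [501.5, -246.5, 113.4]
tool_rot: [0.0, 0.571, 0.821, -0.0]
force: [-1.0, 0.3, 5.2]
opening: 38.3
```

```bash
python3 mv.py set 0 0 -1.2 0
```

```text
cmd [ 501.42 -246.4   113.18] 110.35 meas [ 501.47 -246.53  113.36] xang 110.34 z [ 3.e-04 -3.e-04 -1.e+00] t 15.78 F [-1.04  0.34  5.17] T [ 0.13  0.24 -0.02] op 38.3
```

Request:
step_arm(
  deltas=[
    {"slide": [0, 0, -0.5], "twist": [0, 0, 0], "hand": 0.36},
    {"slide": [0, 0, -0.5], "twist": [0, 0, 0], "hand": 0.36},
  ],
)

```text
t: 15.95
tool_pos: [501.5, -246.5, 113.6]
tool_rot: [0.0, 0.571, 0.821, -0.0]
force: [-0.1, -0.1, 1.7]
opening: 38.8
```

Request:
step_arm(
  deltas=[
    {"slide": [0, 0, 0], "twist": [0, 0, 0], "hand": 0.46},
    {"slide": [0, 0, 0], "twist": [0, 0, 0], "hand": 0.48},
    {"slide": [0, 0, 0], "twist": [0, 0, 0], "hand": 0.5},
    {"slide": [0, 0, 0], "twist": [0, 0, 0], "hand": 0.52},
    {"slide": [0, 0, 0], "twist": [0, 0, 0], "hand": 0.54},
    {"slide": [0, 0, 0], "twist": [0, 0, 0], "hand": 0.54},
    {"slide": [0, 0, 0], "twist": [0, 0, 0], "hand": 0.54},
  ],
)

```text
t: 16.53
tool_pos: [501.3, -246.4, 113.6]
tool_rot: [-0.0, 0.571, 0.821, 0.0]
force: [0.1, 0.7, -1.6]
opening: 46.2
```

```bash
python3 mv.py set 0 0 -0.5 0
```

```text
cmd [ 501.42 -246.4   113.68] 110.35 meas [ 501.33 -246.37  113.56] xang 110.35 z [-2.e-04  2.e-04 -1.e+00] t 16.53 F [ 0.07  0.74 -1.58] T [-0.05 -0.02 -0.05] op 46.19
```

Released. Lift slowly straight up, then look.

Request:
step_arm(
  deltas=[
    {"slide": [0, 0, -2], "twist": [0, 0, 0], "hand": 0.54},
    {"slide": [0, 0, -5], "twist": [0, 0, 0], "hand": 0.54},
    {"slide": [0, 0, -9], "twist": [0, 0, 0], "hand": 0.54},
    {"slide": [0, 0, -14], "twist": [0, 0, 0], "hand": 0.54},
    {"slide": [0, 0, -22], "twist": [0, 0, 0], "hand": 0.54},
    {"slide": [0, 0, -34], "twist": [0, 0, 0], "hand": 0.54},
    {"slide": [0, 0, -46], "twist": [0, 0, 0], "hand": 0.54},
    {"slide": [0, 0, -54], "twist": [0, 0, 0], "hand": 0.54},
    {"slide": [0, 0, -56], "twist": [0, 0, 0], "hand": 0.54},
    {"slide": [0, 0, -56], "twist": [0, 0, 0], "hand": 0.54},
  ],
)

```text
t: 17.37
tool_pos: [501.7, -246.6, 170.5]
tool_rot: [0.001, 0.571, 0.821, 0.0]
force: [-0.2, 0.8, -1.6]
opening: 45.9
```

```bash
python3 mv.py set 0 0 -56 0; python3 mv.py 488.3 202.1 170 116.2
python3 - <<'E'
import cv2
from station import eyes
from h import *
im=eyes.capture("side")["image"]
cv2.imwrite("pics/k1.png",cv2.resize(im[295:378,235:330],None,fx=6,fy=6,interpolation=cv2.INTER_CUBIC))
E
```

```text
cmd [ 501.42 -246.4   169.68] 110.35 meas [ 501.67 -246.57  170.49] xang 110.35 z [ 1.2e-03 -8.0e-04 -1.0e+00] t 17.37 F [-0.22  0.77 -1.61] T [ 0.   -0.12 -0.03] op 45.86
slide [ 4.251e+02  1.437e+02 -3.000e-01] twist z -5.8
```

View pics/k1.png

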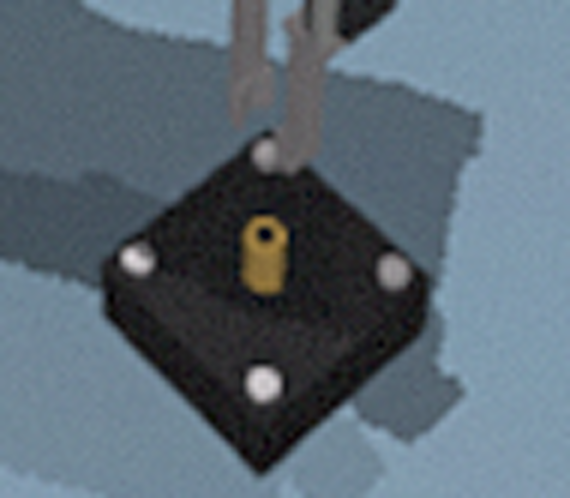

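Request:
step_arm(
  deltas=[
    {"slide": [10, 3, 0], "twist": [0, 0, 0], "hand": 0.54},
    {"slide": [35, 12, 0], "twist": [0, 0, -1], "hand": 0.54},
    {"slide": [65, 22, 0], "twist": [0, 0, -2], "hand": 0.54},
    {"slide": [95, 32, 0], "twist": [0, 0, -3], "hand": 0.54},
    {"slide": [125, 42, 0], "twist": [0, 0, -4], "hand": 0.54},
    {"slide": [155, 52, 0], "twist": [0, 0, -5], "hand": 0.54},
    {"slide": [185, 62, 0], "twist": [0, 0, -5.8], "hand": 0.54},
    {"slide": [215, 73, 0], "twist": [0, 0, -5.8], "hand": 0.54},
    {"slide": [245, 83, 0], "twist": [0, 0, -5.8], "hand": 0.54},
    {"slide": [275, 93, 0], "twist": [0, 0, -5.8], "hand": 0.54},
    {"slide": [305, 103, 0], "twist": [0, 0, -5.8], "hand": 0.54},
    {"slide": [335, 113, 0], "twist": [0, 0, -5.8], "hand": 0.54},
    {"slide": [365, 123, 0], "twist": [0, 0, -5.8], "hand": 0.54},
    {"slide": [390, 132, 0], "twist": [0, 0, -5.8], "hand": 0.54},
    {"slide": [410, 138.6, 0], "twist": [0, 0, -5.8], "hand": 0.54},
    {"slide": [421, 142.3, 0], "twist": [0, 0, -5.8], "hand": 0.54},
    {"slide": [425.1, 143.7, 0], "twist": [0, 0, -5.8], "hand": 0.54},
    {"slide": [425.1, 143.7, 0], "twist": [0, 0, -5.8], "hand": 0.54},
    {"slide": [425.1, 143.7, 0], "twist": [0, 0, -5.8], "hand": 0.54},
    {"slide": [425.1, 143.7, 0], "twist": [0, 0, -5.8], "hand": 0.54},
  ],
)

```text
t: 19.08
tool_pos: [488.3, 201.1, 169.6]
tool_rot: [-0.0, 0.529, 0.848, -0.0]
force: [-0.4, 0.1, -1.1]
opening: 46.3
```

```bash
python3 mv.py set 425.1 143.7 0 -5.8
```

```text
cmd [488.32 202.14 169.68] 116.15 meas [488.29 201.13 169.58] xang 116.09 z [-3.e-04 -4.e-04 -1.e+00] t 19.08 F [-0.44  0.05 -1.11] T [-0.03  0.02 -0.05] op 46.3
```

Request:
step_arm(
  deltas=[
    {"slide": [0, 0, 10], "twist": [0, 0, 0], "hand": 0.54},
    {"slide": [0, 0, 20], "twist": [0, 0, 0], "hand": 0.54},
    {"slide": [0, 0, 28], "twist": [0, 0, 0], "hand": 0.54},
    {"slide": [0, 0, 34], "twist": [0, 0, 0], "hand": 0.54},
    {"slide": [0, 0, 40], "twist": [0, 0, 0], "hand": 0.54},
    {"slide": [0, 0, 46], "twist": [0, 0, 0], "hand": 0.54},
    {"slide": [0, 0, 52], "twist": [0, 0, 0], "hand": 0.54},
    {"slide": [0, 0, 52], "twist": [0, 0, 0], "hand": 0.54},
  ],
)

```text
t: 19.75
tool_pos: [487.8, 202.0, 116.4]
tool_rot: [-0.001, 0.529, 0.849, -0.001]
force: [-1.0, 1.0, -2.3]
opening: 46.2
```

```bash
python3 mv.py set 0 0 52 0
```

```text
cmd [488.32 202.14 117.68] 116.15 meas [487.79 202.03 116.38] xang 116.15 z [-1.6e-03 -4.0e-04 -1.0e+00] t 19.75 F [-1.04  1.03 -2.33] T [0.   0.04 0.02] op 46.22
```

Request:
step_arm(
  deltas=[
    {"slide": [0, 0, 8], "twist": [0, 0, 0], "hand": 0.54},
    {"slide": [0, 0, 16], "twist": [0, 0, 0], "hand": 0.54},
    {"slide": [0, 0, 24], "twist": [0, 0, 0], "hand": 0.54},
    {"slide": [0, 0, 30], "twist": [0, 0, 0], "hand": 0.54},
    {"slide": [0, 0, 33], "twist": [0, 0, 0], "hand": 0.54},
    {"slide": [0, 0, 34.5], "twist": [0, 0, 0], "hand": 0.54},
    {"slide": [0, 0, 34.5], "twist": [0, 0, 0], "hand": 0.54},
    {"slide": [0, 0, 34.5], "twist": [0, 0, 0], "hand": 0.54},
  ],
)

```text
t: 20.42
tool_pos: [488.4, 202.2, 83.3]
tool_rot: [0.0, 0.529, 0.849, 0.0]
force: [0.5, -0.7, -1.4]
opening: 46.0
```

```bash
python3 mv.py set 0 0 34.5 0
```

```text
cmd [488.32 202.14  83.18] 116.15 meas [488.44 202.17  83.32] xang 116.15 z [ 2.e-04  1.e-04 -1.e+00] t 20.42 F [ 0.48 -0.7  -1.38] T [0.   0.   0.01] op 46.02
```

Request:
step_arm(
  deltas=[
    {"slide": [0, 0, 0.5], "twist": [0, 0, 0], "hand": 0.54},
    {"slide": [0, 0, 1], "twist": [0, 0, 0], "hand": 0.54},
    {"slide": [0, 0, 1], "twist": [0, 0, 0], "hand": 0.54},
    {"slide": [0, 0, 1], "twist": [0, 0, 0], "hand": 0.54},
  ],
)

```text
t: 20.75
tool_pos: [488.4, 202.1, 82.3]
tool_rot: [0.0, 0.529, 0.849, 0.0]
force: [0.2, -0.6, -2.4]
opening: 46.2
```

```bash
python3 mv.py set 0 0 1 0
```

```text
cmd [488.32 202.14  82.18] 116.15 meas [488.35 202.13  82.3 ] xang 116.15 z [ 2.e-04  0.e+00 -1.e+00] t 20.75 F [ 0.18 -0.6  -2.38] T [-0.04  0.02  0.04] op 46.19
```

Request:
step_arm(
  deltas=[
    {"slide": [0, 0, 0.5], "twist": [0, 0, 0], "hand": 0.54},
    {"slide": [0, 0, 1], "twist": [0, 0, 0], "hand": 0.54},
    {"slide": [0, 0, 1], "twist": [0, 0, 0], "hand": 0.54},
  ],
)

```text
t: 21.0
tool_pos: [488.3, 202.1, 81.1]
tool_rot: [-0.0, 0.529, 0.849, -0.0]
force: [0.4, 0.2, -1.8]
opening: 46.2
```

Request:
step_arm(
  deltas=[
    {"slide": [0, 0, 0.4], "twist": [0, 0, 0], "hand": 0.54},
    {"slide": [0, 0, 0.7], "twist": [0, 0, 0], "hand": 0.54},
    {"slide": [0, 0, 0.7], "twist": [0, 0, 0], "hand": 0.54},
  ],
)

```text
t: 21.25
tool_pos: [488.5, 202.3, 81.0]
tool_rot: [0.0, 0.529, 0.849, 0.0]
force: [-1.6, 0.3, 4.5]
opening: 46.1
```

```bash
python3 mv.py set 0 0 1.7 0
```

```text
cmd [488.32 202.14  80.48] 116.15 meas [488.51 202.27  80.99] xang 116.15 z [ 8.e-04  4.e-04 -1.e+00] t 21.25 F [-1.58  0.27  4.48] T [-0.    0.25 -0.03] op 46.05
```

Request:
step_arm(
  deltas=[
    {"slide": [0, 0, -0.4], "twist": [0, 0, 0], "hand": 0.54},
    {"slide": [0, 0, -0.4], "twist": [0, 0, 0], "hand": 0.56},
    {"slide": [0, 0, -0.4], "twist": [0, 0, 0], "hand": 0.58},
    {"slide": [0, 0, -0.4], "twist": [0, 0, 0], "hand": 0.6},
    {"slide": [0, 0, -0.4], "twist": [0, 0, 0], "hand": 0.65},
    {"slide": [0, 0, -0.4], "twist": [0, 0, 0], "hand": 0.8},
    {"slide": [0, 0, -0.4], "twist": [0, 0, 0], "hand": 1},
    {"slide": [0, 0, -0.4], "twist": [0, 0, 0], "hand": 1},
    {"slide": [0, 0, -0.4], "twist": [0, 0, 0], "hand": 1},
    {"slide": [0, 0, -0.4], "twist": [0, 0, 0], "hand": 1},
    {"slide": [0, 0, -0.4], "twist": [0, 0, 0], "hand": 1},
  ],
)

```text
t: 22.17
tool_pos: [488.3, 202.1, 80.9]
tool_rot: [0.0, 0.529, 0.849, 0.0]
force: [0.9, 0.3, -0.0]
opening: 85.2
```

```bash
python3 mv.py set 0 0 -0.4 0;  python3 mv.py 224 502 231 66
```

```text
cmd [488.32 202.14  80.88] 116.15 meas [488.31 202.14  80.89] xang 116.15 z [ 0. -0. -1.] t 22.17 F [ 0.94  0.26 -0.03] T [-0.03  0.05 -0.01] op 85.17
slide [ 385.7 -105.1 -150.1] twist z 50.2
```

Request:
step_arm(
  deltas=[
    {"slide": [0, 0, -10], "twist": [0, 0, 0], "hand": 1},
    {"slide": [0, 0, -30], "twist": [0, 0, 0], "hand": 1},
    {"slide": [0, 0, -55], "twist": [0, 0, 0], "hand": 1},
    {"slide": [0, 0, -85], "twist": [0, 0, 0], "hand": 1},
    {"slide": [0, 0, -115], "twist": [0, 0, 0], "hand": 1},
    {"slide": [0, 0, -140], "twist": [0, 0, 0], "hand": 1},
    {"slide": [30, 0, -150], "twist": [0, 0, 0], "hand": 1},
    {"slide": [60, -10, -150], "twist": [0, 0, 6], "hand": 1},
    {"slide": [90, -20, -150], "twist": [0, 0, 12], "hand": 1},
    {"slide": [120, -30, -150], "twist": [0, 0, 18], "hand": 1},
    {"slide": [150, -40, -150], "twist": [0, 0, 24], "hand": 1},
    {"slide": [180, -50, -150], "twist": [0, 0, 30], "hand": 1},
    {"slide": [210, -60, -150], "twist": [0, 0, 36], "hand": 1},
    {"slide": [240, -70, -150], "twist": [0, 0, 40], "hand": 1},
    {"slide": [270, -75, -150], "twist": [0, 0, 40], "hand": 1},
    {"slide": [300, -80, -150], "twist": [0, 0, 40], "hand": 1},
    {"slide": [310, -80, -150], "twist": [0, 0, 40], "hand": 1},
    {"slide": [310, -80, -150], "twist": [0, 0, 40], "hand": 1},
    {"slide": [310, -80, -150], "twist": [0, 0, 40], "hand": 1},
  ],
)

```text
t: 23.75
tool_pos: [279.8, 445.2, 231.2]
tool_rot: [0.0, 0.787, 0.617, 0.0]
force: [0.7, -0.7, -0.7]
opening: 85.1
```

Run:
```python
import cv2
from station import eyes
from h import *
s=eyes.capture("side")["image"];t=eyes.capture("top")["image"]
m=np.zeros((600,800,3),np.uint8)
r=lambda im,k:cv2.resize(im,None,fx=k,fy=k,interpolation=cv2.INTER_CUBIC)
a=r(s[140:380,140:360],2.5)[:600,:550];m[:a.shape[0],:a.shape[1]]=a
b=r(t[170:250,190:240],5)[:400,:250];m[:b.shape[0],550:800]=b
c=r(t[198:248,367:417],4);m[400:600,575:775]=c
cv2.imwrite("pics/end.png",m)
```

```text
(no output)
```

View pics/end.png

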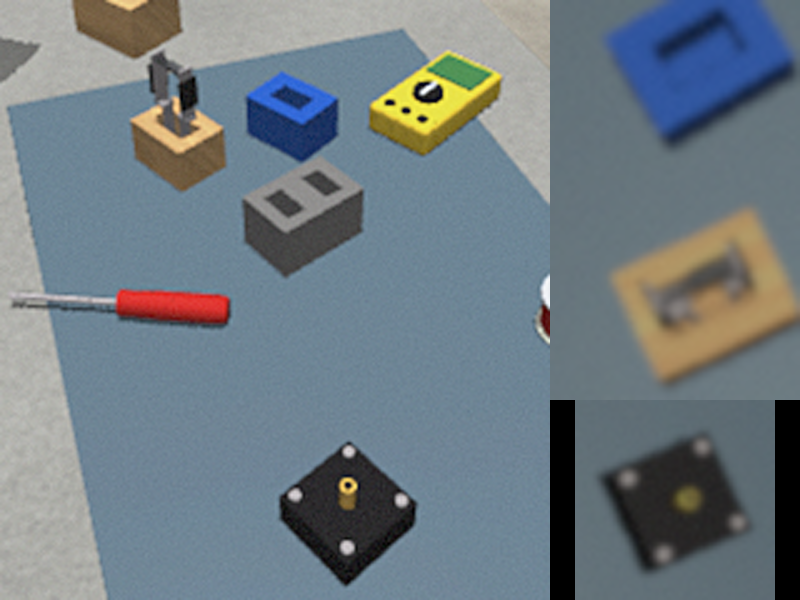

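The spacer stands upright in the nest (348,492). The tongs are upright in their stand (178,100), and everything else looks unchanged.

```bash
python3 -c "
from station import arm; print(arm.close_job())"
```

```text
the job is handed in; nothing more can be done
None
```

The brass spacer is in the jig's nest, pressed and released. The tongs are back in their stand, and the job is handed in at about 24 s of robot time.

- **Pick-up:** I took the tongs from the small wooden stand, entered the slot with the yellow part, and gripped the spacer by roughly its top 9 mm. The grip closed to about 10.5 mm of jaw travel.
- **Pressing:** The spacer entered the nest without side contact and met the contact pad about 8 to 9 mm below the mouth. I held it there for just over 1 s. The force reading was 9.6–10.5 N, which is about 12 N once the 2 N weight of the tongs is counted. The highest reading I saw was about 12.5 N.
- **Last checks:** The final side and top pictures show the spacer upright in the nest, the tongs upright in their stand, and everything else in the pictures as before. The wire spool was mostly out of frame. The gripper was clear of everything.
- **Disagreements and limits:**
  - The camera estimates of the nest centre differed by about 2 mm, so I settled the position from the close-up picture and by feel.
  - There was up to about 3 N of side force while pressing, so the pad itself may have felt slightly under 12 N.
  - Force was only read at the end of each move, so brief peaks in between were not seen.

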